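# Back off the hand-winch drum and set it on its pawl

### The job

The bare drum of the hand winch has been wound past the place where its new rope is to be bolted in. Throw the ratchet pawl right over so that it lies clear of the wheel by itself, turn the crank backward until the rope clamp on the drum has come up to just short of the top, and swing the pawl back into the teeth. Then back the drum on to the pawl with a firm but not heavy pull on the crank, some 20 N, to prove that it holds, and let go, leaving the clamp straight up, the drum resting against the pawl, and the things round the winch where they are.

Things in the scene. Friction and masses are not known exactly. Their poses are not given: they have to be found in the camera images.
- winch: Fixed bench hand winch with a grey frame: bed plate 200 x 150 x 8 mm, two cheek plates 6 mm thick at y = +-45 mm, and a drum with its axle level along y. Origin: on the worktop under the axle's middle; x points across the axle to the side where the pawl is hinged (away from the robot, or nearly: yaw varies), y along the axle to the side of the ratchet wheel, -y to the side of the crank, z up
- axle (a point): Middle of the drum's axle, 120 mm above the worktop over the winch's origin; its axes are those of the winch
- drum_angle (a joint): Angle of drum, axle, ratchet wheel and crank together (rad). 0: rope clamp straight up. It grows as the drum is wound on (seen with the winch's x to the right and z up, counter-clockwise: the top comes toward -x); backward lowers it. At the start it is 1.4 to 2.8. The drum is stiff (drag about 0.4 N m, or 5 N at the crank handle) and stays where it is left, at any angle, with or without the pawl
- rope_clamp (a point): Top of the rope clamp, a saddle 20 x 34 x 9 mm with two hex bolts standing out of the middle of the drum's barrel; 44 mm from the axle's line. At drum_angle = 0 it is straight over the axle
- crank_handle (a point): Middle of the crank's handle, a black sleeve 22 mm in diameter and 92 mm long that lies along the winch's y and spins freely on its pin; it circles 80 mm from the axle's line, 116 mm from the winch's middle on the -y side. At drum_angle = q it stands at the angle 1.047 - q from straight up, counted toward +x. The crank arm is 50 mm from this point, nearer the winch
- pawl_angle (a joint): Angle of the pawl about its pivot (rad): about 0 with its nose at the bottom of a tooth gap, up to 0.2 while the nose rides on a tooth; it grows as the pawl is lifted over toward +x. Past about 1.3 it falls over by its own weight and stays on its stop at 2.05; below that it falls back on to the wheel. It weighs about 0.17 kg and has no spring
- pawl_pivot (a point): The pawl's pivot, in the plane of the ratchet wheel: about 68 mm toward +x from the axle and 25 mm above it, 58 mm toward +y; its bolt is clamped in a slot up to 3 mm to either side of that place, so the angle at which a tooth lands on the pawl differs by up to 0.08 rad and must be felt; the pivot's line is along y
- pawl_pin (a point): Where to take the pawl: middle of its thumb pin, a plain steel pin 10 mm in diameter and 40 mm long that sticks out along +y from the side of the pawl, with a small ball at its end. It circles 36 mm from the pivot's line; at pawl_angle = p it stands at the angle 2.819 - p above the winch's +x direction, as seen from the pivot
- drum: Drum, axle, crank and steel ratchet wheel, one turning piece; origin on the axle. The wheel is outside the +y cheek: 12 saw teeth 30 degrees apart, 90 mm across and 13 mm thick. The teeth lift the pawl when the drum is wound on and stop on its nose when it is turned back. One of the 12 stops has the rope clamp straight up; the pawl drops in ahead of it while drum_angle is 0.1 to 0.45
- pawl: The pawl, a dark steel arm 12 mm thick, about 55 mm from its pivot to the blunt nose that holds against the face of a tooth. More than 50 N between nose and tooth (some 30 N at the crank handle) harms it. Origin on its pivot line, in the middle plane of the winch
- spanner_17: Bystander: combination spanner 209 mm long lying in front of the winch
- hex_bolt_0: Bystander: hex bolt 52 mm long standing on its head near the ratchet wheel
- hex_bolt_1: Bystander: hex bolt 44 mm long standing on its head near the ratchet wheel
- screwdriver: Bystander: screwdriver 212 mm long lying to the right of the winch
- digital_caliper: Bystander: caliper 235 mm long lying to the left of the winch
- drill_chuck: Bystander: drill chuck 54 mm across and 82 mm high standing to the left behind the winch
- hex_key: Bystander: hex key 124 mm long lying to the right of the winch

How it is judged:
By the outcome, as a careful person would: the job done as asked, in the order asked, and still so for the second after the job is handed in, with the robot touching nothing.
It also fails if it takes over 72 s, if anything falls off the work surface, if the arm or the gripper's body presses on something with over 40 N, if the wrist force passes 120 N, or if a joint passes its speed limit or range.

### The arm

A 7-joint arm with a two-finger parallel gripper is mounted at the origin on a cart in front of the work surface, level with it; the furniture and walls round the work are solid. World frame = base frame: x ahead of the robot, y to its left, z up, the work surface at z = 0. Lengths are in m, angles in rad, forces in N, time in s.
With the tool pointing down it reaches from about 0.4 to 0.875 m from the base axis. Payload 19.3 kg.
Tool frame: the origin (TCP) lies at the very end of the fingers, on their centre line; the grasp point (between the pads) lies 19 mm behind it; z points along the fingers, y is the line along which they close (so a half turn about z gives the same grasp; the last joint's range is limited). The gripper opens to 85 mm and grips with 20 to 120 N. Pads are 22 mm wide; open, the fingers measure 114 mm over their backs; the gripper's body (76 mm by 85 mm) begins 54 mm behind the grasp point. The pads swing forward as they close: fully open they stand 13 mm farther back than shut.
Start: joints at [-1.309, 0.521, -0.036, 1.599, 0.021, 1.021, -0.113], TCP at [0.204, 0.591, 0.231] pointing down, gripper open.
Joint ranges: [-2.91, 2.91], [-0.3, 2.13], [-1.5, 1.42], [0.17, 2.43], [-1.26, 4.41], [0.16, 1.93], [-2.52, 2.52]. Speed limits (rad/s): [1.89, 1.89, 2.39, 2.39, 3.01, 3.01, 3.01].

### API

Orientations are given as [roll, pitch, yaw] about the fixed x, y, z axes, in that order (R = Rz(yaw) Ry(pitch) Rx(roll)).
In Python, from workcell import bot gives the robot as it stands.
- The arm moves only by the shell command python3 -m crank 'ROWS' [FORCE]. ROWS is a JSON object of lists of equal length, an entry for each row: "travel": the shift along the world's x, y, z in cm, a list of three; "turn": the turn, a rotation vector about the world's x, y, z in degrees, a list of three; "gripper": the closure, from 0 (fully open) to 1 (shut). A call has exactly 5 rows; each row is the pose to reach, as a shift and turn from the pose commanded when the call began; what a row does not reach only later rows make up. A row lasts 1/10 s, in which the tool goes at most 50 mm and 8.59 degrees, less where a joint would pass 70% of its speed; a pose out of reach is approached as far as the arm can. A call with a gripper value outside its range is refused whole. The fingers move at their own pace and stop on an object; FORCE is the grip in N (left out, the last holds). Time passes only in rows, so rows that repeat a pose let the fingers close, or fill a call up. It gives the time, the measured TCP pose, the force, the opening and the grip force at its end, in the units of the state.
- bot.observe(): the state, without advancing time (a new reading comes with each control period).
- bot.grab_frame(name): name is "scene" or "top" or "wrist"; returns a dict with "pixels" (384x512x3 uint8, red, green, blue), "fx", "fy", "cx", "cy" (pixels), "extrinsics" (4x4, takes a point from world to camera coordinates). Camera axes: x right, y down, z forward; pixel columns grow to the right and rows downward; lengths in m; the calibration is good to about 2 mm. A picture is of the moment at which its call begins. There is no depth.
- bot.job_done(): hands the job in; it is judged then, once.
The state is a dict: "clock": time; "qpos": joint angles; "qd": joint speeds; "joint_efforts": joint torques, N m; "position": TCP position; "tool_rot": TCP orientation; "force": force on the tool from outside, world axes, zero at the start; "moment": the same for the moment, N m; "grip_width": finger opening in m; "finger_force": force on a finger pad.
Only numpy, scipy, OpenCV 4.12 (cv2) and the standard library are available. Lean on these libraries where they do the work, as an engineer would, in place of code of your own. Each camera call takes 0.05 s, during which the arm holds its last target. There are 200 camera calls.

## Working session

There is one attempt and no reset: what is moved stays moved. The work goes in short steps, Python scripts to look and compute and a shell command to move; the robot and the scene stay as the last step left them, time stands still between calls to the robot, and variables do not carry over. Pictures are saved under pics/ and viewed, at most 10 in all, crops included, and the job is handed in when it is done.

```bash
ls; mkdir -p pics
python3 - <<'E'
from workcell import bot
import cv2
import numpy as np
s=bot.observe(); print({k:np.round(v,3).tolist() for k,v in s.items()})
for n in ["scene","top","wrist"]:
    f=bot.grab_frame(n); cv2.imwrite(f"pics/{n}0.png",f["pixels"][:,:,::-1]); E=np.array(f["extrinsics"])
    np.savez(f"{n}0.npz",**f)
    print(n,f["fx"],f["cx"],f["cy"],(-E[:3,:3].T@E[:3,3]).round(3),E[2,:3].round(2))
a=[cv2.imread(f"pics/{n}0.png") for n in ["scene","top"]]
E
```

```text
pics
{'clock': 0.0, 'qpos': [-1.309, 0.522, -0.036, 1.6, 0.021, 1.021, -0.113], 'qd': [0.0, 0.0, 0.002, -0.0, 0.002, -0.001, 0.0], 'joint_efforts': [-0.001, -92.71, 1.98, -36.993, 0.018, 0.008, 0.0], 'position': [0.204, 0.591, 0.231], 'tool_rot': [-3.14, 0.0, 2.81], 'force': [0.0, -0.5, -0.649], 'moment': [0.063, 0.053, -0.02], 'finger_force': 0.0, 'grip_width': 0.085}
scene 407.5008103337159 255.90382200783557 190.08517123094717 [-0.142 -0.775  0.717] [ 0.57  0.65 -0.51]
top 405.0440927715116 259.74358843200645 179.06790400962842 [ 3.310e-01 -1.000e-03  1.178e+00] [ 0.18 -0.02 -0.98]
wrist 327.9195578089189 254.92437725750895 194.44655380418038 [0.138 0.614 0.374] [ 0.26 -0.09 -0.96]
```

View pics/scene0.png

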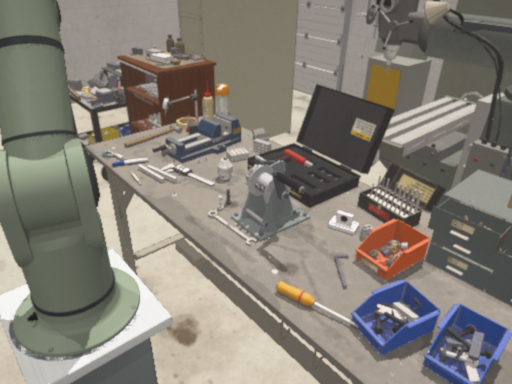

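View pics/top0.png

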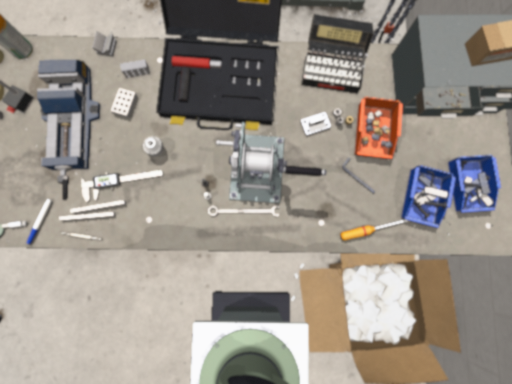

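The scene view shows the winch at about (270,205), with its ratchet wheel on the left. The top view shows the barrel at (259,163), the crank handle pointing right at (303,171) and the thumb pin at about (224,142). I'll enlarge both.

```bash
cat > h.py <<'E'
import numpy as np, cv2
def cam(f):
    E=np.array(f["extrinsics"]); K=np.array([[float(f["fx"]),0,float(f["cx"])],[0,float(f["fy"]),float(f["cy"])],[0,0,1]]); return K,E
def proj(f,P):
    K,E=cam(f); p=(E[:3,:3]@np.atleast_2d(P).T).T+E[:3,3]; p=p@K.T; return p[:,:2]/p[:,2:]
def ray(f,uv):
    K,E=cam(f); d=E[:3,:3].T@np.linalg.inv(K)@[uv[0],uv[1],1]; return -E[:3,:3].T@E[:3,3],d
def onz(f,uv,z):
    c,d=ray(f,uv); return c+d*(z-c[2])/d[2]
def tri(obs):
    A=np.zeros((3,3));b=np.zeros(3)
    for f,uv in obs:
        c,d=ray(f,uv); d=d/np.linalg.norm(d); M=np.eye(3)-np.outer(d,d); A+=M;b+=M@c
    return np.linalg.solve(A,b)
def load(n): return dict(np.load(n))
E
python3 - <<'E'
from h import *
t=load("top0.npz");s=load("scene0.npz");w=load("wrist0.npz")
print(proj(t,[[0,0,0],[.2,.59,.23],[.6,0,0]]))
a=cv2.resize(t["pixels"][110:230,190:340],None,fx=3.9,fy=3.9,interpolation=cv2.INTER_CUBIC)
b=cv2.resize(s["pixels"][145:250,195:325],None,fx=4.5,fy=4.5,interpolation=cv2.INTER_CUBIC)
H=600
cv2.imwrite("pics/crop_t.png",a[:,:,::-1]);cv2.imwrite("pics/crop_s.png",b[:,:,::-1])
print(a.shape,b.shape)
# bed plate corners rough
for uv in [(231,127),(284,127),(284,203),(231,203)]: print(onz(t,uv,0.008).round(3))
E
```

```text
[[249.21690324 379.36820299]
 [-15.62116887 310.71287287]
 [253.43581705 163.20842833]]
(468, 585, 3) (472, 585, 3)
[0.708 0.07  0.008]
[ 0.712 -0.09   0.008]
[ 0.481 -0.091  0.008]
[0.478 0.063 0.008]
```

View pics/crop_t.png

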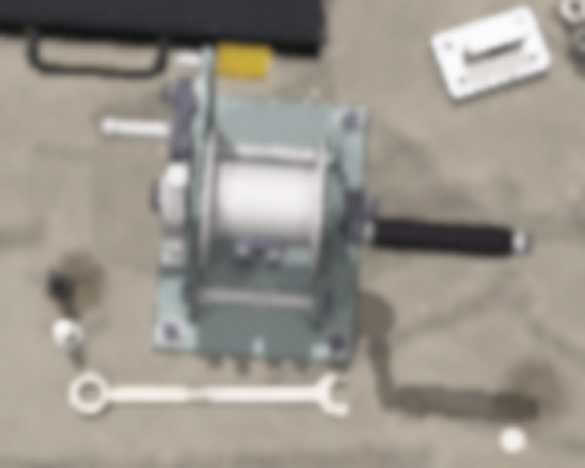

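View pics/crop_s.png

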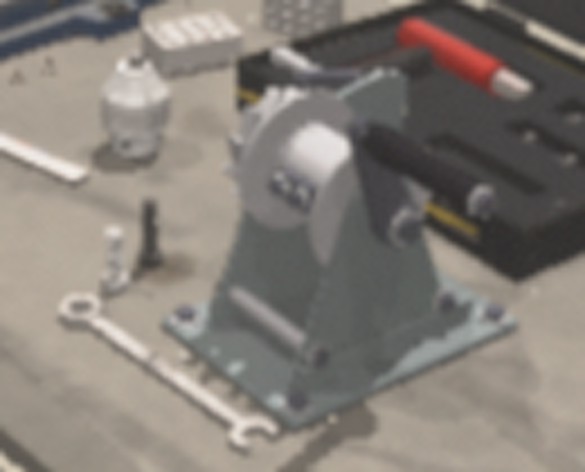

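The enlarged top view shows plate bolts at crop px (350,118), (172,332) and (340,345). The handle runs (375,230)–(522,240), and the white thumb pin runs (105,126)–(165,128) with its ball at the left. The pawl is engaged (pin left of the pivot). The clamp bolts face the robot, so the drum is wound about 1.8 rad.

Run:
```python
from h import *
t=load("top0.npz");s=load("scene0.npz")
T=lambda u,v:((u+.5)/3.9+190-.5,(v+.5)/3.9+110-.5)
S=lambda u,v:((u+.5)/4.5+195-.5,(v+.5)/4.5+145-.5)
B=[onz(t,T(*p),.012) for p in [(350,118),(340,345),(172,332)]]
Bs=[onz(s,S(*p),.012) for p in [(493,313),(297,400),(186,313)]]
print(np.round(B,3),np.round(Bs,3))
for C in (B,Bs):
    o=(C[0]+C[2])/2; d=C[0]-C[1]; e=C[2]-C[1]; print("centre",o[:2].round(4),"yaw x",np.arctan2(d[1],d[0]).round(3),"yaw y",np.arctan2(-e[0],e[1]).round(3),np.linalg.norm(d),np.linalg.norm(e))
o=(B[0]+B[2]+Bs[0]+Bs[2])/4
print("handle tip tri",tri([(t,T(521,241)),(s,S(482,200))]).round(4))
print("pin ball tri",tri([(t,T(106,125)),(s,S(283,58))]).round(4))
for z in(.15,.16,.17,.18): print(z,onz(t,T(440,235),z).round(3),onz(t,T(135,127),z).round(3))
```

```text
[[ 0.67  -0.076  0.012]
 [ 0.495 -0.07   0.012]
 [ 0.502  0.055  0.012]] [[ 0.669 -0.078  0.012]
 [ 0.498 -0.067  0.012]
 [ 0.505  0.057  0.012]]
centre [ 0.5862 -0.0103] yaw x -0.035 yaw y -0.059 0.1755954907025182 0.12554953302060867
centre [ 0.587  -0.0104] yaw x -0.06 yaw y -0.055 0.17170989230161682 0.12425236174948577
handle tip tri [ 0.5383 -0.1742  0.1945]
pin ball tri [0.6211 0.0956 0.1565]
0.15 [ 0.551 -0.128  0.15 ] [0.621 0.078 0.15 ]
0.16 [ 0.548 -0.127  0.16 ] [0.618 0.077 0.16 ]
0.17 [ 0.546 -0.125  0.17 ] [0.615 0.076 0.17 ]
0.18 [ 0.544 -0.124  0.18 ] [0.612 0.075 0.18 ]
```

```bash
python3 -m crank '{"travel":[[2,-3,1.5],[5,-6.5,3],[8,-10,4],[11,-14,5],[14,-17.5,5]],"turn":[[0,0,-5],[0,0,-10],[0,0,-15],[0,0,-20],[0,0,-25]],"gripper":[0.5,0.5,0.5,0.5,0.5]}' 30; python3 -m crank '{"travel":[[3,-3.7,0],[6,-7.4,0],[9,-11,0],[12,-14.6,0],[14.5,-18,0]],"turn":[[0,0,-5],[0,0,-10],[0,0,-15],[0,0,-20],[0,0,-25]],"gripper":[0.5,0.5,0.5,0.5,0.5]}'; python3 -m crank '{"travel":[[3,-3.6,0],[6,-7.2,0],[9,-10.8,0],[12,-14.4,0],[13.2,-16.2,0]],"turn":[[0,0,-5],[0,0,-10],[0,0,-15],[0,0,-20],[0,0,-24.2]],"gripper":[0.5,0.5,0.5,0.5,0.5]}'
python3 - <<'E'
from h import *
from workcell import bot
s=bot.observe(); print(np.round(s["position"],4),np.round(s["tool_rot"],3),s["grip_width"],np.round(s["qpos"],2),np.round(s["force"],1))
f=bot.grab_frame("wrist"); np.savez("wrist1.npz",**f); cv2.imwrite("pics/wrist1.png",cv2.resize(f["pixels"],None,fx=1.5,fy=1.5)[:,:,::-1])
E
```

```text
clock: 0.65
position: [0.3447, 0.4143, 0.2825]
tool_rot: [3.14, -0.0, 2.37]
force: [0.8, 1.3, 0.3]
grip_width: 0.0425
finger_force: 0.0
clock: 1.15
position: [0.4898, 0.2339, 0.2813]
tool_rot: [3.141, 0.0, 1.933]
force: [0.9, 0.6, 0.2]
grip_width: 0.0428
finger_force: 0.0
clock: 1.65
position: [0.6223, 0.07, 0.281]
tool_rot: [3.141, 0.002, 1.508]
force: [-1.4, 0.6, -1.0]
grip_width: 0.0429
finger_force: 0.0
[0.6223 0.07   0.281 ] [3.141e+00 2.000e-03 1.508e+00] 0.042861742547752595 [-0.49  0.51  0.43  1.55 -0.22  1.13 -0.08] [-1.4  0.6 -1. ]
```

View pics/wrist1.png

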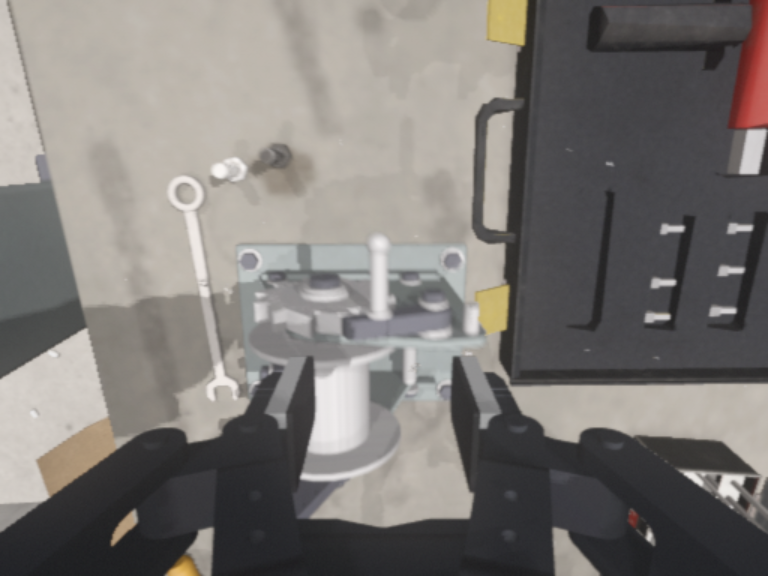

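Wrist view (1.5x): the thumb pin runs from its ball at (378,244) to the pawl at (380,318). The pivot bolt is at (434,300), the +y plate bolts are at (249,261) and (452,260), and both fingers are clear of everything.

```bash
cat >> h.py <<'E'
O=np.array([.5866,-.0103,0]);YAW=-.055
Rw=np.array([[np.cos(YAW),-np.sin(YAW),0],[np.sin(YAW),np.cos(YAW),0],[0,0,1]])
w2W=lambda p:O+Rw@np.array(p)
W2w=lambda P:Rw.T@(np.array(P)-O)
E
python3 - <<'E'
from h import *
w=load("wrist1.npz");t=load("top0.npz");s=load("scene0.npz")
q=lambda u,v:((u+.5)/1.5-.5,(v+.5)/1.5-.5)
b=[onz(w,q(*p),.012) for p in [(249,261),(452,260)]]
d=b[1]-b[0]; print(np.round(b,4),"yaw",np.arctan2(d[1],d[0]),np.linalg.norm(d), [W2w(x).round(4) for x in b])
T=lambda u,v:((u+.5)/3.9+190-.5,(v+.5)/3.9+110-.5)
S=lambda u,v:((u+.5)/4.5+195-.5,(v+.5)/4.5+145-.5)
P=tri([(w,q(378,244)),(t,T(106,125)),(s,S(283,58))]); print("ball",P.round(4),W2w(P).round(4))
for z in(.15,.16): print([W2w(onz(w,q(*p),z)).round(4) for p in[(378,244),(379,300),(434,300)]])
E
```

```text
[[0.5077 0.0556 0.012 ]
 [0.6812 0.0457 0.012 ]] yaw -0.057188144640792374 0.17372016878174618 [array([-0.0824,  0.0615,  0.012 ]), array([0.0914, 0.0611, 0.012 ])]
ball [0.6207 0.0934 0.1581] [0.0284 0.1054 0.1581]
[array([0.0296, 0.1013, 0.15  ]), array([0.0299, 0.0683, 0.15  ]), array([0.0619, 0.0681, 0.15  ])]
[array([0.0297, 0.1032, 0.16  ]), array([0.03  , 0.0714, 0.16  ]), array([0.0608, 0.0712, 0.16  ])]
```

```bash
python3 -m crank '{"travel":[[0,0.4,-3],[-0.1,0.8,-6],[-0.1,0.8,-9],[-0.1,0.8,-11],[-0.1,0.8,-12.5]],"turn":[[0,0,0],[0,0,0],[0,0,0],[0,0,0],[0,0,0]],"gripper":[0.65,0.65,0.65,0.65,0.65]}' 20; python3 -m crank '{"travel":[[0,0,-0.5],[0,0,-1],[0,0,-1.4],[0,0,-1.4],[0,0,-1.4]],"turn":[[0,0,0],[0,0,0],[0,0,0],[0,0,0],[0,0,0]],"gripper":[0.65,0.65,0.65,0.8,1]}'; python3 -m crank '{"travel":[[0,0,0],[0,0,0],[0,0,0],[0,0,0],[0,0,0]],"turn":[[0,0,0],[0,0,0],[0,0,0],[0,0,0],[0,0,0]],"gripper":[1,1,1,1,1]}'
python3 - <<'E'
from h import *
from workcell import bot
s=bot.observe();print(W2w(s["position"]).round(4))
# pin arc in winch frame from p=0.1 about pivot; world shifts in cm
for p in np.arange(0,2.06,.15):
    a=2.819-p; v=np.array([.036*(np.cos(a)-np.cos(2.819)),0,.036*(np.sin(a)-np.sin(2.819))]); print(round(p,2),(Rw@v*100).round(2))
E
```

```text
clock: 2.2
position: [0.6189, 0.0824, 0.1547]
tool_rot: [-3.14, 0.0, 1.515]
force: [0.1, -0.0, 0.8]
grip_width: 0.03
finger_force: 0.0
clock: 2.7
position: [0.6198, 0.0818, 0.1428]
tool_rot: [3.141, -0.0, 1.515]
force: [-0.0, 0.7, -0.8]
grip_width: 0.0108
finger_force: 19.5
clock: 3.2
position: [0.6198, 0.0818, 0.1425]
tool_rot: [3.141, -0.0, 1.515]
force: [0.2, -1.4, 2.7]
grip_width: 0.0102
finger_force: 19.6
[0.0281 0.0938 0.1425]
0.0 [0. 0. 0.]
0.15 [ 0.21 -0.01  0.5 ]
0.3 [ 0.49 -0.03  0.96]
0.45 [ 0.84 -0.05  1.37]
0.6 [ 1.24 -0.07  1.73]
0.75 [ 1.69 -0.09  2.02]
0.9 [ 2.18 -0.12  2.24]
1.05 [ 2.7  -0.15  2.39]
1.2 [ 3.24 -0.18  2.45]
1.35 [ 3.77 -0.21  2.44]
1.5 [ 4.3  -0.24  2.35]
1.65 [ 4.81 -0.27  2.17]
1.8 [ 5.29 -0.29  1.92]
1.95 [ 5.73 -0.32  1.61]
```

```bash
python3 -m crank '{"travel":[[0.1,0,0.25],[0.21,-0.01,0.5],[0.49,-0.03,0.96],[0.84,-0.05,1.37],[1.24,-0.07,1.73]],"turn":[[0,0,0],[0,0,0],[0,0,0],[0,0,0],[0,0,0]],"gripper":[1,1,1,1,1]}'; python3 -m crank '{"travel":[[0.45,-0.02,0.29],[0.94,-0.05,0.51],[1.46,-0.08,0.66],[2.0,-0.11,0.72],[2.53,-0.14,0.71]],"turn":[[0,0,0],[0,0,0],[0,0,0],[0,0,0],[0,0,0]],"gripper":[1,1,1,1,1]}';  python3 -m crank '{"travel":[[0.53,-0.03,-0.09],[1.04,-0.06,-0.27],[1.52,-0.08,-0.52],[1.52,-0.08,-0.52],[1.52,-0.08,-0.52]],"turn":[[0,0,0],[0,0,0],[0,0,0],[0,0,0],[0,0,0]],"gripper":[1,1,1,1,1]}'
```

```text
clock: 3.7
position: [0.6322, 0.0811, 0.1599]
tool_rot: [-3.141, 0.0, 1.515]
force: [-1.3, -2.7, -5.7]
grip_width: 0.0104
finger_force: 19.5
clock: 4.2
position: [0.6581, 0.0795, 0.1676]
tool_rot: [3.141, -0.0, 1.515]
force: [-4.0, -5.1, 2.2]
grip_width: 0.0101
finger_force: 19.6
clock: 4.7
position: [0.6736, 0.0778, 0.1621]
tool_rot: [3.14, 0.001, 1.514]
force: [0.2, -6.0, 1.1]
grip_width: 0.0093
finger_force: 19.8
```

```bash
python3 -m crank '{"travel":[[0,0,0],[0,0,0],[0,0,1],[0,0,4.5],[0,0,8]],"turn":[[0,0,0],[0,0,0],[0,0,0],[0,0,0],[0,0,0]],"gripper":[0.65,0.6,0.5,0.5,0.5]}' 60; python3 -m crank '{"travel":[[0,0,2.5],[0,0,4],[0,0,4],[0,0,4],[0,0,4]],"turn":[[0,0,0],[0,0,0],[0,0,0],[0,0,0],[0,0,0]],"gripper":[0.5,0.5,0.5,0.5,0.5]}'
python3 -c '
from h import *
from workcell import bot
np.savez("w2.npz",**bot.grab_frame("wrist"))'
python3 -m crank '{"travel":[[-2.6,-4,0],[-5.2,-8,0],[-7.8,-12,0],[-10.4,-16,0],[-13.1,-20.2,0]],"turn":[[0,0,0],[0,0,0],[0,0,0],[0,0,0],[0,0,0]],"gripper":[0.4,0.4,0.4,0.4,0.4]}'; python3 -m crank '{"travel":[[0,0,0],[0,0,0],[0,0,0],[0,0,0],[0,0,0]],"turn":[[0,0,0],[0,0,0],[0,0,0],[0,0,0],[0,0,0]],"gripper":[0.4,0.4,0.4,0.4,0.4]}'
python3 -c '
from h import *
from workcell import bot
np.savez("w3.npz",**bot.grab_frame("wrist"));a=load("w2.npz")["pixels"];b=load("w3.npz")["pixels"]
c=np.vstack([cv2.resize(a[80:280,100:500],(600,300)),cv2.resize(b[84:284,56:456],(600,300))])
cv2.imwrite("pics/c1.png",c[:,:,::-1])'
```

```text
clock: 5.2
position: [0.6723, 0.0792, 0.243]
tool_rot: [-3.141, 0.0, 1.515]
force: [0.2, 1.2, 0.1]
grip_width: 0.0429
finger_force: 0.0
clock: 5.7
position: [0.672, 0.0791, 0.2802]
tool_rot: [-3.14, 0.0, 1.515]
force: [-0.0, 0.4, 0.4]
grip_width: 0.0427
finger_force: 0.0
clock: 6.25
position: [0.54, -0.1241, 0.2808]
tool_rot: [-3.141, -0.0, 1.515]
force: [1.5, -0.5, 0.7]
grip_width: 0.0515
finger_force: 0.0
clock: 6.75
position: [0.5418, -0.1222, 0.2811]
tool_rot: [-3.141, 0.0, 1.516]
force: [0.1, 1.0, 1.2]
grip_width: 0.0513
finger_force: 0.0
```

View pics/c1.png

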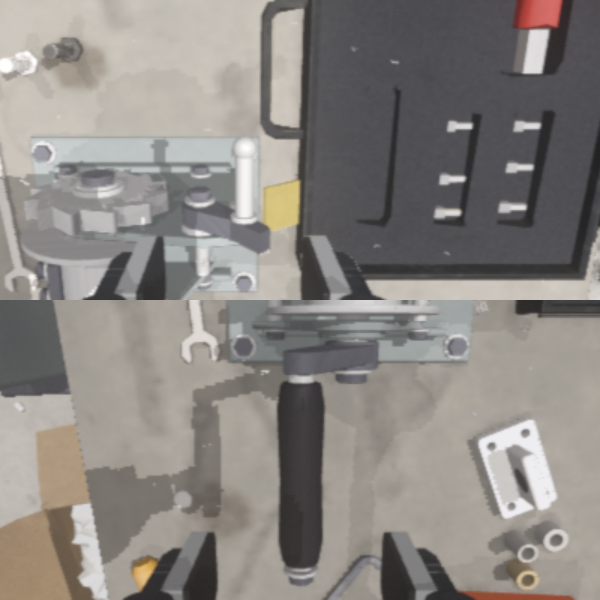

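The upper half shows the pawl thrown over on its stop, nose away from the wheel and pin at (244,185). In the lower half the handle's sleeve runs from (300,385) to (301,568), and the crank boss is at (350,375).

Run:
```python
from h import *
w=load("w3.npz")
q=lambda x,y:(56+(x+.5)/1.5-.5,84+(y-300+.5)/1.5-.5)
for th in np.arange(-.9,.1,.1):
    z=.12+.08*np.cos(th); e=[W2w(onz(w,q(*p),z)) for p in[(300,385),(301,478),(301,568)]]
    print(round(th,2),round(.08*np.sin(th),4),z.round(4),np.round(e,4)[:,:2].tolist())
print([W2w(onz(w,q(*p),.012)).round(4) for p in [(243,346),(457,346)]], W2w(onz(w,q(350,375),.125)))
```

```text
-0.9 -0.0627 0.1697 [[-0.0371, -0.074], [-0.0365, -0.124], [-0.0364, -0.178]]
-0.8 -0.0574 0.1757 [[-0.0372, -0.0732], [-0.0365, -0.1221], [-0.0364, -0.1749]]
-0.7 -0.0515 0.1812 [[-0.0372, -0.0726], [-0.0366, -0.1204], [-0.0364, -0.172]]
-0.6 -0.0452 0.186 [[-0.0372, -0.072], [-0.0366, -0.1189], [-0.0364, -0.1694]]
-0.5 -0.0384 0.1902 [[-0.0372, -0.0715], [-0.0366, -0.1176], [-0.0365, -0.1672]]
-0.4 -0.0312 0.1937 [[-0.0372, -0.0711], [-0.0366, -0.1165], [-0.0365, -0.1654]]
-0.3 -0.0236 0.1964 [[-0.0372, -0.0708], [-0.0366, -0.1156], [-0.0365, -0.1639]]
-0.2 -0.0159 0.1984 [[-0.0372, -0.0705], [-0.0366, -0.115], [-0.0365, -0.1629]]
-0.1 -0.008 0.1996 [[-0.0372, -0.0704], [-0.0366, -0.1146], [-0.0365, -0.1622]]
-0.0 -0.0 0.2 [[-0.0372, -0.0704], [-0.0366, -0.1145], [-0.0365, -0.162]]
[array([-0.0832, -0.0612,  0.012 ]), array([ 0.091, -0.061,  0.012])] [-0.0070142  -0.07327026  0.125     ]
```

```bash
python3 -m crank '{"travel":[[0.1,0,-3],[0.1,-0.1,-6],[0.1,-0.1,-8.5],[0.1,-0.1,-10.2],[0.1,-0.1,-11.2]],"turn":[[0,0,0],[0,0,0],[0,0,0],[0,0,0],[0,0,0]],"gripper":[0.4,0.4,0.4,0.4,0.4]}' 40; python3 -m crank '{"travel":[[0,0,0],[0,0,0],[0,0,0],[0,0,0],[0,0,0]],"turn":[[0,0,0],[0,0,0],[0,0,0],[0,0,0],[0,0,0]],"gripper":[0.5,0.6,0.7,0.8,1]}';python3 -m crank '{"travel":[[0,0,0],[0,0,0],[0,0,0],[0,0,0],[0,0,0]],"turn":[[0,0,0],[0,0,0],[0,0,0],[0,0,0],[0,0,0]],"gripper":[1,1,1,1,1]}'
python3 - <<'E'
from h import *
from workcell import bot
s=bot.observe();p=W2w(s["position"]);print(p.round(4))
g=np.array([p[0],p[2]+.019-.12]); print("r",np.hypot(*g),"th",np.arctan2(*g))
th0=-.5
for th in np.arange(-.5,1.1,.1):
    v=np.array([.08*(np.sin(th)-np.sin(th0)),0,.08*(np.cos(th)-np.cos(th0))]); print(round(th,2),(Rw@v*100).round(2).tolist())
E
```

```text
clock: 7.3
position: [0.5422, -0.1236, 0.1681]
tool_rot: [-3.14, 0.0, 1.515]
force: [0.7, 0.5, 0.6]
grip_width: 0.0515
finger_force: 0.0
clock: 7.8
position: [0.5429, -0.124, 0.1705]
tool_rot: [3.14, -0.0, 1.515]
force: [-1.2, 0.4, 6.9]
grip_width: 0.0208
finger_force: 38.8
clock: 8.3
position: [0.5429, -0.124, 0.1704]
tool_rot: [3.14, -0.0, 1.515]
force: [-2.9, 1.0, 6.0]
grip_width: 0.021
finger_force: 38.8
[-0.0374 -0.116   0.1704]
r 0.07888139856479764 th -0.49407166398668073
-0.5 [0.0, 0.0, 0.0]
-0.4 [0.72, -0.04, 0.35]
-0.3 [1.47, -0.08, 0.62]
-0.2 [2.24, -0.12, 0.82]
-0.1 [3.03, -0.17, 0.94]
-0.0 [3.83, -0.21, 0.98]
0.1 [4.63, -0.25, 0.94]
0.2 [5.42, -0.3, 0.82]
0.3 [6.19, -0.34, 0.62]
0.4 [6.94, -0.38, 0.35]
0.5 [7.66, -0.42, 0.0]
0.6 [8.34, -0.46, -0.42]
0.7 [8.98, -0.49, -0.9]
0.8 [9.56, -0.53, -1.45]
0.9 [10.09, -0.56, -2.05]
1.0 [10.55, -0.58, -2.7]
```

```bash
python3 -m crank '{"travel":[[0.72,-0.04,0.35],[1.47,-0.08,0.62],[2.24,-0.12,0.82],[3.03,-0.17,0.94],[3.83,-0.21,0.98]],"turn":[[0,0,0],[0,0,0],[0,0,0],[0,0,0],[0,0,0]],"gripper":[1,1,1,1,1]}'; python3 -m crank '{"travel":[[0.8,-0.04,-0.04],[1.59,-0.09,-0.16],[2.36,-0.13,-0.36],[3.11,-0.17,-0.63],[3.83,-0.21,-0.98]],"turn":[[0,0,0],[0,0,0],[0,0,0],[0,0,0],[0,0,0]],"gripper":[1,1,1,1,1]}'
python3 - <<'E'
from h import *
from workcell import bot
s=bot.observe();p=W2w(s["position"]);print(p.round(4))
g=np.array([p[0],p[2]+.019-.12]); print("r",np.hypot(*g),"th",np.arctan2(*g),"q",1.047-np.arctan2(*g))
E
```

```text
clock: 8.8
position: [0.5788, -0.1259, 0.1771]
tool_rot: [-3.135, -0.0, 1.515]
force: [-7.8, -1.9, -39.7]
grip_width: 0.0208
finger_force: 40.5
clock: 9.3
position: [0.6144, -0.1278, 0.1659]
tool_rot: [-3.129, -0.001, 1.514]
force: [-23.5, 0.1, -31.1]
grip_width: 0.0207
finger_force: 41.6
[ 0.0342 -0.1158  0.1659]
r 0.0733741310615104 th 0.48512492342841024 q 0.5618750765715896
```

```bash
python3 -m crank '{"travel":[[0.2,0,-0.3],[0.45,-0.02,-0.6],[0.7,-0.04,-0.9],[0.95,-0.05,-1.2],[1.2,-0.06,-1.5]],"turn":[[0,0,0],[0,0,0],[0,0,0],[0,0,0],[0,0,0]],"gripper":[1,1,1,1,1]}'; python3 -m crank '{"travel":[[0,0,0],[0,0,0],[0,0,0],[0,0,0],[0,0,0]],"turn":[[0,0,0],[0,0,0],[0,0,0],[0,0,0],[0,0,0]],"gripper":[1,1,1,1,1]}'
python3 - <<'E'
from h import *
from workcell import bot
f=bot.grab_frame("scene");g=bot.grab_frame("top");np.savez("s4.npz",**f);np.savez("t4.npz",**g)
c=np.hstack([cv2.resize(f["pixels"][145:245,215:325],(440,400),interpolation=2),cv2.resize(g["pixels"][120:220,215:305],(360,400),interpolation=2)])
cv2.imwrite("pics/c2.png",c[:,:,::-1])
s=bot.observe();p=W2w(s["position"]);print(p.round(4),"th by x",np.arcsin((p[0]+.0055)/.08))
E
```

```text
clock: 9.8
position: [0.6296, -0.1288, 0.1536]
tool_rot: [-3.137, -0.0, 1.515]
force: [-11.2, 0.5, -5.8]
grip_width: 0.0208
finger_force: 43.5
clock: 10.3
position: [0.6299, -0.1288, 0.1534]
tool_rot: [-3.138, -0.0, 1.515]
force: [-7.2, 0.2, -14.9]
grip_width: 0.0207
finger_force: 42.9
[ 0.0497 -0.1159  0.1535] th by x 0.7621804163941244
```

View pics/c2.png

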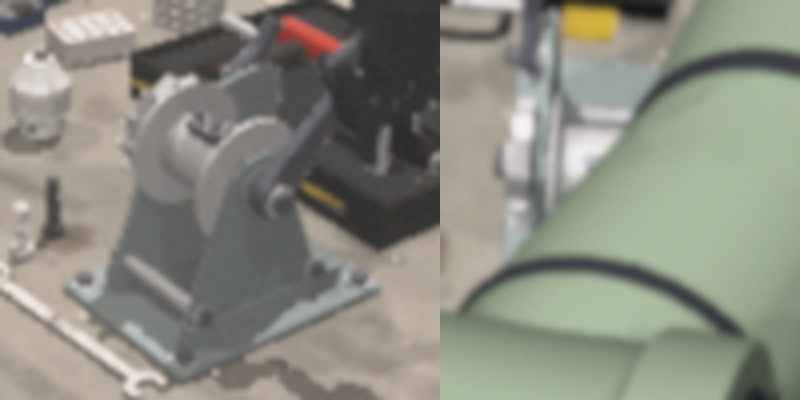

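The scene crop shows the clamp near the top at crop px (205,122), the crank arm pointing up and to +x from (272,193) to (322,100), and the pawl still thrown over. I'll check the drum angle from those pixels.

```bash
sed -i 's/^O=.*/O=np.array([.5816,-.0100,0]);YAW=-.055/' h.py
python3 - <<'E'
from h import *
f=load("s4.npz")
print("arm obs",[((u+.5)/4+214.5,(v+.5)/4+144.5) for u,v in[(272,193),(322,100),(205,122)]])
for q in(.1,.2,.3,.4,.5):
    th=1.047-q
    print(q,proj(f,[w2W([0,-.072,.12]),w2W([.08*np.sin(th),-.072,.12+.08*np.cos(th)]),w2W([-.044*np.sin(q),0,.12+.044*np.cos(q)])]).round(1).tolist())
E
```

```text
arm obs [(282.625, 192.875), (295.125, 169.625), (265.875, 175.125)]
0.1 [[285.9, 194.6], [303.8, 173.8], [269.3, 171.8]]
0.2 [[285.9, 194.6], [302.7, 172.4], [268.1, 172.4]]
0.3 [[285.9, 194.6], [301.4, 171.1], [266.9, 173.1]]
0.4 [[285.9, 194.6], [300.0, 170.1], [265.8, 174.0]]
0.5 [[285.9, 194.6], [298.3, 169.3], [264.7, 175.0]]
```

```bash
python3 -m crank '{"travel":[[0.1,0,-0.15],[0.2,-0.01,-0.3],[0.3,-0.02,-0.45],[0.36,-0.02,-0.6],[0.36,-0.02,-0.6]],"turn":[[0,0,0],[0,0,0],[0,0,0],[0,0,0],[0,0,0]],"gripper":[1,1,1,1,1]}'; python3 -m crank '{"travel":[[0,0,0],[0,0,0],[0,0,0],[0,0,0],[0,0,0]],"turn":[[0,0,0],[0,0,0],[0,0,0],[0,0,0],[0,0,0]],"gripper":[1,1,0.5,0.4,0.4]}'; python3 -m crank '{"travel":[[0,0,1],[0,0,4],[0,0,8],[0,0,11],[0,0,13.5]],"turn":[[0,0,0],[0,0,0],[0,0,0],[0,0,0],[0,0,0]],"gripper":[0.4,0.4,0.4,0.4,0.4]}';  python3 -m crank '{"travel":[[1,4,0],[2,8,0],[3,12,0],[4,16,0],[4.8,20,0]],"turn":[[0,0,0],[0,0,0],[0,0,0],[0,0,0],[0,0,0]],"gripper":[0.5,0.5,0.5,0.5,0.5]}' 20
python3 - <<'E'
from h import *
from workcell import bot
for n in ("wrist","scene"): np.savez(n+"5.npz",**bot.grab_frame(n))
a=load("wrist5.npz")["pixels"];b=load("scene5.npz")["pixels"]
cv2.imwrite("pics/c3.png",np.vstack([cv2.resize(a[100:270,100:500],(640,272)),cv2.resize(b[145:225,205:365],(640,320),interpolation=2)])[:,:,::-1])
s=bot.observe();print(W2w(s["position"]).round(4),np.round(s["position"],4))
E
```

```text
clock: 10.9
position: [0.6344, -0.129, 0.1484]
tool_rot: [-3.14, -0.0, 1.515]
force: [-5.5, -0.0, -5.4]
grip_width: 0.0207
finger_force: 43.7
clock: 11.4
position: [0.6353, -0.129, 0.149]
tool_rot: [3.14, 0.0, 1.515]
force: [-0.0, 0.0, 0.3]
grip_width: 0.0515
finger_force: 0.0
clock: 11.9
position: [0.635, -0.1292, 0.2865]
tool_rot: [3.139, 0.0, 1.515]
force: [-1.4, 1.4, 0.2]
grip_width: 0.0513
finger_force: 0.0
clock: 12.4
position: [0.6831, 0.0727, 0.2846]
tool_rot: [3.141, -0.0, 1.515]
force: [0.6, 0.7, 0.5]
grip_width: 0.0428
finger_force: 0.0
[0.0965 0.0935 0.2836] [0.6831 0.078  0.2836]
```

View pics/c3.png

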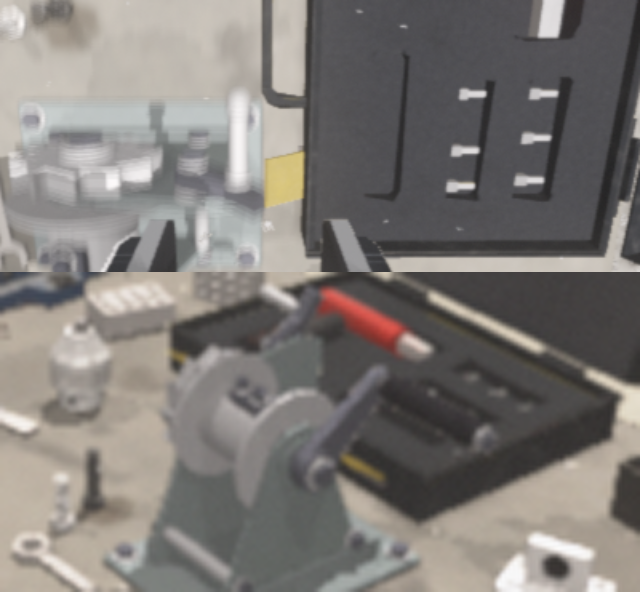

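The scene half shows the clamp bolts near the top at about (248,390), the handle tip at (485,438) and the axle nut at (318,470). In the wrist half the thumb pin is at (238,95–190), pawl still thrown over.

Run:
```python
from h import *
f=load("scene5.npz");w=load("wrist5.npz")
c=lambda u,v:((u+.5)/4+204.5,(v-272+.5)/4+144.5)
print(c(485,438),c(318,470),c(373,378))
for q in(.0,.1,.2,.3,.4,.5):
    th=1.047-q;X=.08*np.sin(th);Z=.12+.08*np.cos(th)
    print(q,proj(f,[w2W([X,-.166,Z]),w2W([0,-.078,.12]),w2W([X,-.07,Z])]).round(1).tolist())
print(W2w(onz(w,((238.5)/1.6+99.5,140.5/1.6+99.5),.17)))
```

```text
(325.875, 186.125) (284.125, 194.125) (297.875, 171.125)
0.0 [[328.5, 188.7], [287.3, 195.5], [304.3, 175.2]]
0.1 [[327.6, 187.1], [287.3, 195.5], [303.3, 173.6]]
0.2 [[326.6, 185.6], [287.3, 195.5], [302.2, 172.1]]
0.3 [[325.3, 184.4], [287.3, 195.5], [300.9, 170.9]]
0.4 [[323.9, 183.4], [287.3, 195.5], [299.5, 169.9]]
0.5 [[322.3, 182.6], [287.3, 195.5], [297.9, 169.1]]
[0.09258718 0.09025568 0.17      ]
```

```bash
python3 -m crank '{"travel":[[-0.3,0,-3],[-0.3,0,-6],[-0.3,0,-9],[-0.3,0,-11.5],[-0.3,0,-12.7]],"turn":[[0,0,0],[0,0,0],[0,0,0],[0,0,0],[0,0,0]],"gripper":[0.65,0.65,0.65,0.65,0.65]}' 20; python3 -m crank '{"travel":[[0,0,0],[0,0,0],[0,0,0],[0,0,0],[0,0,0]],"turn":[[0,0,0],[0,0,0],[0,0,0],[0,0,0],[0,0,0]],"gripper":[0.75,0.85,1,1,1]}'
python3 - <<'E'
from h import *
from workcell import bot
s=bot.observe();print(W2w(s["position"]).round(4))
for p in np.arange(2.05,-.01,-.15):
    a=2.819-p;b=2.819-2.05; v=np.array([.036*(np.cos(a)-np.cos(b)),0,.036*(np.sin(a)-np.sin(b))]); print(round(p,2),(Rw@v*100).round(2).tolist())
E
```

```text
clock: 13.0
position: [0.6791, 0.0709, 0.1551]
tool_rot: [-3.14, 0.0, 1.515]
force: [0.1, -0.0, -0.0]
grip_width: 0.0298
finger_force: 0.0
clock: 13.5
position: [0.6784, 0.0708, 0.1574]
tool_rot: [-3.139, 0.0, 1.515]
force: [-11.8, -1.6, -1.0]
grip_width: 0.0089
finger_force: 21.7
[0.0922 0.086  0.1574]
2.05 [0.0, 0.0, 0.0]
1.9 [-0.4, 0.02, 0.36]
1.75 [-0.85, 0.05, 0.65]
1.6 [-1.34, 0.07, 0.88]
1.45 [-1.86, 0.1, 1.02]
1.3 [-2.4, 0.13, 1.09]
1.15 [-2.94, 0.16, 1.08]
1.0 [-3.47, 0.19, 0.99]
0.85 [-3.98, 0.22, 0.81]
0.7 [-4.46, 0.25, 0.57]
0.55 [-4.89, 0.27, 0.25]
0.4 [-5.28, 0.29, -0.12]
0.25 [-5.6, 0.31, -0.55]
0.1 [-5.86, 0.32, -1.03]
```

```bash
python3 -m crank '{"travel":[[-0.4,0.02,0.36],[-0.85,0.05,0.65],[-1.34,0.07,0.88],[-1.86,0.1,1.02],[-2.4,0.13,1.09]],"turn":[[0,0,0],[0,0,0],[0,0,0],[0,0,0],[0,0,0]],"gripper":[1,1,1,1,1]}'; python3 -m crank '{"travel":[[-0.54,0.03,-0.01],[-1.07,0.06,-0.1],[-1.58,0.09,-0.28],[-2.06,0.12,-0.52],[-2.49,0.14,-0.84]],"turn":[[0,0,0],[0,0,0],[0,0,0],[0,0,0],[0,0,0]],"gripper":[1,1,1,1,1]}'; python3 -m crank '{"travel":[[-0.2,0.01,-0.18],[-0.39,0.02,-0.37],[-0.55,0.03,-0.6],[-0.71,0.04,-0.8],[-0.71,0.04,-0.8]],"turn":[[0,0,0],[0,0,0],[0,0,0],[0,0,0],[0,0,0]],"gripper":[1,1,1,1,1]}'
```

```text
clock: 14.0
position: [0.6576, 0.0724, 0.1697]
tool_rot: [3.136, -0.001, 1.515]
force: [7.3, 0.6, 7.5]
grip_width: 0.0088
finger_force: 21.3
clock: 14.5
position: [0.6316, 0.0738, 0.1607]
tool_rot: [3.138, -0.001, 1.515]
force: [0.4, 0.9, 5.7]
grip_width: 0.0093
finger_force: 22.7
clock: 15.0
position: [0.6238, 0.0743, 0.152]
tool_rot: [3.14, -0.001, 1.515]
force: [-2.6, 0.4, 4.2]
grip_width: 0.009
finger_force: 23.3
```

```bash
python3 -m crank '{"travel":[[-0.08,0,-0.15],[-0.15,0,-0.3],[-0.2,0,-0.45],[-0.2,0,-0.45],[-0.2,0,-0.45]],"turn":[[0,0,0],[0,0,0],[0,0,0],[0,0,0],[0,0,0]],"gripper":[1,1,1,0.65,0.65]}'; python3 -m crank '{"travel":[[0,0,0],[0,0,2],[0,0,6],[0,0,10],[0,0,13]],"turn":[[0,0,0],[0,0,0],[0,0,0],[0,0,0],[0,0,0]],"gripper":[0.65,0.65,0.6,0.5,0.5]}'; python3 -m crank '{"travel":[[0,0,0],[0,0,0],[0,0,0],[0,0,0],[0,0,0]],"turn":[[0,0,0],[0,0,0],[0,0,0],[0,0,0],[0,0,0]],"gripper":[0.4,0.4,0.4,0.4,0.4]}' 40
python3 - <<'E'
from h import *
from workcell import bot
for n in ("wrist","scene"): np.savez(n+"6.npz",**bot.grab_frame(n))
a=load("wrist6.npz")["pixels"];b=load("scene6.npz")["pixels"]
cv2.imwrite("pics/c4.png",np.vstack([cv2.resize(a[120:260,120:420],(750,350),interpolation=2),cv2.resize(b[145:195,215:365],(750,250),interpolation=2)])[:,:,::-1])
E
```

```text
clock: 15.5
position: [0.622, 0.0741, 0.1469]
tool_rot: [3.141, -0.0, 1.515]
force: [-0.1, 0.4, 0.5]
grip_width: 0.0297
finger_force: 0.0
clock: 16.0
position: [0.6221, 0.0739, 0.2791]
tool_rot: [3.14, -0.0, 1.514]
force: [0.5, 0.2, -0.8]
grip_width: 0.0424
finger_force: 0.0
clock: 16.5
position: [0.6215, 0.074, 0.2758]
tool_rot: [-3.14, 0.0, 1.515]
force: [-0.0, 0.6, 0.2]
grip_width: 0.0513
finger_force: 0.0
```

View pics/c4.png

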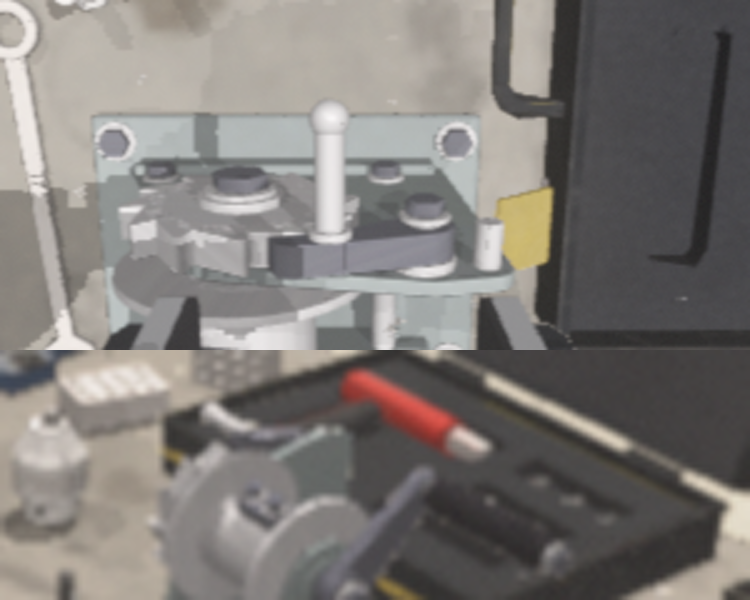

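The wrist half shows the pawl back in the teeth: its nose at (275,255) faces a tooth face at (262,250), and the pin is at (330,110–235). The scene half shows the crank and clamp unmoved. Next I'll take the handle again.

```bash
python3 -m crank '{"travel":[[0.3,-4,0.4],[0.6,-8,0.4],[0.9,-12,0.4],[1.2,-16,0.4],[1.4,-20.3,0.4]],"turn":[[0,0,0],[0,0,0],[0,0,0],[0,0,0],[0,0,0]],"gripper":[0.4,0.4,0.4,0.4,0.4]}' 40; python3 -m crank '{"travel":[[0,0,-2],[0,0,-5.5],[0,0,-9],[0,0,-11.5],[0,0,-13.1]],"turn":[[0,0,0],[0,0,0],[0,0,0],[0,0,0],[0,0,0]],"gripper":[0.4,0.4,0.4,0.4,0.4]}'; python3 -m crank '{"travel":[[0,0,0],[0,0,0],[0,0,0],[0,0,0],[0,0,0]],"turn":[[0,0,0],[0,0,0],[0,0,0],[0,0,0],[0,0,0]],"gripper":[0.4,0.5,0.6,0.8,1]}'; python3 -m crank '{"travel":[[0,0,0],[0,0,0],[0,0,0],[0,0,0],[0,0,0]],"turn":[[0,0,0],[0,0,0],[0,0,0],[0,0,0],[0,0,0]],"gripper":[1,1,1,1,1]}'
```

```text
clock: 17.1
position: [0.6358, -0.1301, 0.2803]
tool_rot: [-3.141, -0.0, 1.515]
force: [1.1, 0.5, -0.6]
grip_width: 0.0513
finger_force: 0.0
clock: 17.6
position: [0.635, -0.1288, 0.1474]
tool_rot: [-3.139, -0.0, 1.515]
force: [0.9, -0.4, 0.4]
grip_width: 0.0509
finger_force: 0.0
clock: 18.1
position: [0.636, -0.129, 0.1504]
tool_rot: [3.14, 0.0, 1.515]
force: [-0.6, -0.5, 5.0]
grip_width: 0.0209
finger_force: 39.0
clock: 18.6
position: [0.6362, -0.1291, 0.1501]
tool_rot: [3.14, 0.0, 1.515]
force: [0.6, 0.1, 6.4]
grip_width: 0.0206
finger_force: 39.1
```

```bash
python3 -m crank '{"travel":[[0.07,0,-0.08],[0.13,-0.01,-0.15],[0.2,-0.01,-0.22],[0.26,-0.01,-0.3],[0.26,-0.01,-0.3]],"turn":[[0,0,0],[0,0,0],[0,0,0],[0,0,0],[0,0,0]],"gripper":[1,1,1,1,1]}'; python3 -m crank '{"travel":[[0.06,0,-0.08],[0.12,-0.01,-0.15],[0.19,-0.01,-0.23],[0.25,-0.01,-0.31],[0.25,-0.01,-0.31]],"turn":[[0,0,0],[0,0,0],[0,0,0],[0,0,0],[0,0,0]],"gripper":[1,1,1,1,1]}'
```

```text
clock: 19.1
position: [0.6387, -0.1291, 0.1467]
tool_rot: [3.141, 0.0, 1.515]
force: [0.9, -1.2, 3.1]
grip_width: 0.0208
finger_force: 39.1
clock: 19.6
position: [0.641, -0.1293, 0.1434]
tool_rot: [3.141, 0.0, 1.515]
force: [0.6, -1.5, 2.8]
grip_width: 0.021
finger_force: 39.0
```

```bash
python3 -m crank '{"travel":[[0.06,0,-0.08],[0.12,-0.01,-0.16],[0.17,-0.01,-0.24],[0.17,-0.01,-0.24],[0.17,-0.01,-0.24]],"turn":[[0,0,0],[0,0,0],[0,0,0],[0,0,0],[0,0,0]],"gripper":[1,1,1,1,1]}'
```

```text
clock: 20.1
position: [0.6424, -0.1293, 0.1411]
tool_rot: [-3.141, 0.0, 1.515]
force: [-1.2, -2.6, 7.1]
grip_width: 0.0208
finger_force: 39.4
```

```bash
python3 -m crank '{"travel":[[0.06,0,-0.08],[0.11,-0.01,-0.16],[0.11,-0.01,-0.16],[0.11,-0.01,-0.16],[0.11,-0.01,-0.16]],"turn":[[0,0,0],[0,0,0],[0,0,0],[0,0,0],[0,0,0]],"gripper":[1,1,1,1,1]}'
```

```text
clock: 20.6
position: [0.6431, -0.1294, 0.1399]
tool_rot: [-3.141, -0.0, 1.515]
force: [-8.3, 0.1, 16.7]
grip_width: 0.0207
finger_force: 40.3
```

```bash
python3 -m crank '{"travel":[[0.01,0,-0.02],[0.02,0,-0.03],[0.02,0,-0.03],[0.02,0,-0.03],[0.02,0,-0.03]],"turn":[[0,0,0],[0,0,0],[0,0,0],[0,0,0],[0,0,0]],"gripper":[1,1,1,1,1]}'
```

```text
clock: 21.1
position: [0.6431, -0.1293, 0.1398]
tool_rot: [-3.14, -0.0, 1.514]
force: [-10.2, 1.0, 20.3]
grip_width: 0.0211
finger_force: 40.7
```

```bash
python3 -m crank '{"travel":[[-0.03,0,0.04],[-0.06,0,0.09],[-0.09,0,0.13],[-0.09,0,0.13],[-0.09,0,0.13]],"turn":[[0,0,0],[0,0,0],[0,0,0],[0,0,0],[0,0,0]],"gripper":[1,1,1,1,1]}'; python3 -m crank '{"travel":[[0,0,0],[0,0,0],[0,0,0],[0,0,0],[0,0,0]],"turn":[[0,0,0],[0,0,0],[0,0,0],[0,0,0],[0,0,0]],"gripper":[0.8,0.6,0.4,0.4,0.4]}'; python3 -m crank '{"travel":[[0,0,1],[0,0,4],[0,0,8],[0,0,12],[0,0,15]],"turn":[[0,0,0],[0,0,0],[0,0,0],[0,0,0],[0,0,0]],"gripper":[0.4,0.4,0.4,0.4,0.4]}'; python3 -m crank '{"travel":[[-1,4,0],[-2,8,0],[-3,12,0],[-4,16,0],[-4,20,0]],"turn":[[0,0,0],[0,0,0],[0,0,0],[0,0,0],[0,0,0]],"gripper":[0.4,0.4,0.4,0.4,0.4]}'; python3 -m crank '{"travel":[[0,0,0],[0,0,0],[0,0,0],[0,0,0],[0,0,0]],"turn":[[0,0,0],[0,0,0],[0,0,0],[0,0,0],[0,0,0]],"gripper":[0.4,0.4,0.4,0.4,0.4]}'
python3 - <<'E'
from h import *
from workcell import bot
for n in ("wrist","scene"): np.savez(n+"7.npz",**bot.grab_frame(n))
a=load("wrist7.npz")["pixels"];b=load("scene7.npz")["pixels"]
cv2.imwrite("pics/c5.png",np.vstack([cv2.resize(a[100:260,100:460],(700,311),interpolation=2),cv2.resize(b[145:203,205:345],(700,289),interpolation=2)])[:,:,::-1])
E
```

```text
clock: 21.6
position: [0.6427, -0.1293, 0.1406]
tool_rot: [-3.141, -0.0, 1.515]
force: [-4.0, -1.2, 9.7]
grip_width: 0.0211
finger_force: 39.6
clock: 22.1
position: [0.6429, -0.1292, 0.1402]
tool_rot: [-3.141, -0.0, 1.515]
force: [0.6, -0.6, 0.3]
grip_width: 0.0516
finger_force: 0.0
clock: 22.6
position: [0.6431, -0.1296, 0.2938]
tool_rot: [3.139, 0.0, 1.514]
force: [1.7, -0.4, -0.3]
grip_width: 0.0513
finger_force: 0.0
clock: 23.1
position: [0.6019, 0.0721, 0.2915]
tool_rot: [3.141, -0.001, 1.514]
force: [0.4, -0.8, 0.1]
grip_width: 0.0509
finger_force: 0.0
clock: 23.6
position: [0.603, 0.0697, 0.2905]
tool_rot: [3.141, 0.0, 1.513]
force: [1.0, -0.4, 1.4]
grip_width: 0.0506
finger_force: 0.0
```

View pics/c5.png

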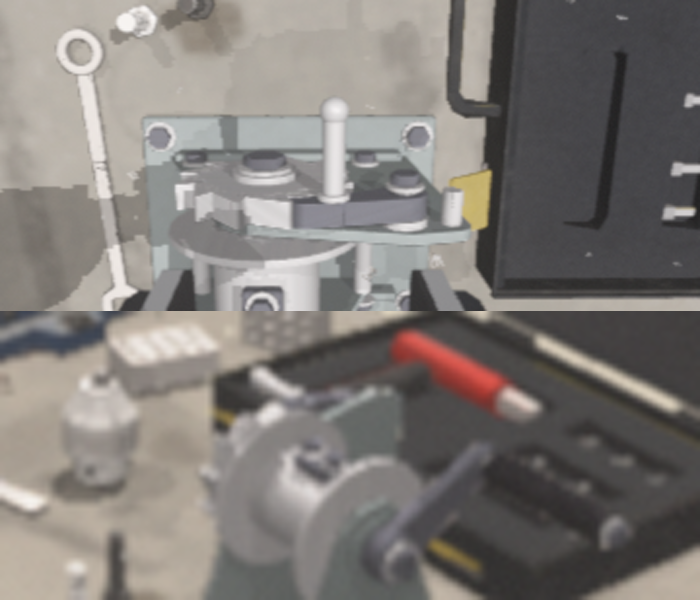

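The wrist half shows the clamp straight up at (262,300), in line with the axle bolt at (265,165). The pawl nose sits against a tooth face at (293,213). The spanner, bolts and chuck are where they were.

```bash
python3 -c '
from workcell import bot
print(bot.job_done())'
```

```text
the job is handed in; nothing more can be done
None
```

The job is handed in: the pawl was thrown over and put back in the teeth, then held about 22 N at the crank; the clamp is up (about 0.03 rad by my estimate), the drum rests on the pawl, the spanner, bolts and chuck look unmoved in the last picture, and the gripper is clear.

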